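# Solenoid plunger check

## Task

Press the plunger of each of the two solenoids gently down: the sound one goes fully home and is left there; the other binds part-way, so stop as soon as its resistance rises, do not force it, and let go. Reject the binding one by standing the red marker upright in the middle of the white square on its base plate. Do not disturb the green marker, the white bottle or the solder reel.

Things in the scene. Friction and masses are not known exactly. Their poses are not given: they have to be found in the camera images.
- solenoid_a: Solenoid a: solenoid (cream coil, steel frame 46 x 52 mm, 70 mm high) bolted to the bench. Origin: on the bench under the plunger axis, z up. Dark steel base plate 100 mm wide, 8 mm thick, from x = 40 to -130 mm; the -x end faces the robot within 20 degrees. Plunger cap: yellow, flat, 34 mm across; its top is 112 mm above the bench when fully out, 82 mm when home
- solenoid_b: Solenoid b, the same as a: solenoid (cream coil, steel frame 46 x 52 mm, 70 mm high) bolted to the bench. Origin: on the bench under the plunger axis, z up. Dark steel base plate 100 mm wide, 8 mm thick, from x = 40 to -130 mm; the -x end faces the robot within 20 degrees. Plunger cap: yellow, flat, 34 mm across; its top is 112 mm above the bench when fully out, 82 mm when home
- plunger_a (a joint): plunger stroke of solenoid a, m: 0 fully out (top), 0.030 fully home (down); starts at 0 to 0.003, stays where left. A sound one resists with about 2 N up to its end stop. Exactly one of the two solenoids binds, nothing outside shows which: from 0.010 it resists 2.5 N more per mm, and let go it returns to about 0.011
- plunger_b (a joint): plunger stroke of solenoid b, m: 0 fully out (top), 0.030 fully home (down); starts at 0 to 0.003, stays where left. A sound one resists with about 2 N up to its end stop. Exactly one of the two solenoids binds, nothing outside shows which: from 0.010 it resists 2.5 N more per mm, and let go it returns to about 0.011
- pad_a (a point): centre of the 56 mm white square on the base plate of solenoid a, on the plate's surface, 8 mm above the bench, 90 mm to the -x side of the plunger axis in the solenoid's frame; z up
- pad_b (a point): centre of the 56 mm white square on the base plate of solenoid b, on the plate's surface, 8 mm above the bench, 90 mm to the -x side of the plunger axis in the solenoid's frame; z up
- red_center (a point): red plastic marker, loose and upright: a round post 24 mm across on a round foot 40 mm across and 12 mm thick, 90 mm tall in all, about 80 g. Point: on its axis half-way up, 45 mm above its underside; z along the post
- green_center (a point): green plastic marker, loose and upright: a round post 24 mm across on a round foot 40 mm across and 12 mm thick, 90 mm tall in all, about 80 g. Point: on its axis half-way up, 45 mm above its underside; z along the post; a bystander
- bottle_center (a point): white plastic bottle, 56 mm across, 140 mm tall, loose; a bystander. Point: half-way up its axis
- reel_center (a point): reel of solder, lying flat, blue flanges 68 mm across, 42 mm tall, loose; a bystander. Point: half-way up its axis
Not all that is in view belongs to the job. Leave any orange look-alike of the solenoid_a alone.

How it is judged:
At the end, for the whole second after the job is handed in: The sound solenoid's plunger is home (stroke over 26 mm), the binding one has been pressed until it binds and let go (stroke between 7.5 and 20 mm), and the red marker stands upright (within 10 degrees) on the binding solenoid's base plate, its axis within 20 mm of the centre of the white square (((value of joint plunger_a above 0.026 m and value of joint plunger_b between 0.0075 and 0.02 m and horizontal distance between red_center and pad_b below 0.02 m and z of red_center in the frame of pad_b between 0.04 and 0.05 m and angle between red_center's own z axis and vertical below 0.17 rad) or (value of joint plunger_b above 0.026 m and value of joint plunger_a between 0.0075 and 0.02 m and horizontal distance between red_center and pad_a below 0.02 m and z of red_center in the frame of pad_a between 0.04 and 0.05 m and angle between red_center's own z axis and vertical below 0.17 rad))); the robot touches nothing.
It fails at once if solenoid a pressed with more than 25 N while its plunger is not yet near home (a binding plunger forced) (contact force between any of the fingers, the arm and solenoid_a above 25 N and value of joint plunger_a below 0.024 m).
It fails at once if solenoid b pressed with more than 25 N while its plunger is not yet near home (a binding plunger forced) (contact force between any of the fingers, the arm and solenoid_b above 25 N and value of joint plunger_b below 0.024 m).
It fails at once if the green marker is disturbed (moved more than 30 mm) (distance of green_center from where it was at the start of the episode above 0.03 m).
It fails at once if the bottle is disturbed (moved more than 30 mm) (distance of bottle_center from where it was at the start of the episode above 0.03 m).
It fails at once if the solder reel is disturbed (moved more than 30 mm) (distance of reel_center from where it was at the start of the episode above 0.03 m).
It also fails if it takes over 64 s, if anything falls off the work surface, if the arm or the gripper's body presses on something with over 40 N, if the wrist force passes 120 N, or if a joint passes its speed limit or range.

## Robot

A 7-joint arm with a two-finger parallel gripper is mounted at the origin on the work surface. World frame = base frame: x ahead of the robot, y to its left, z up, the work surface at z = 0. Lengths are in m, angles in rad, forces in N, time in s.
With the tool pointing down it reaches from about 0.425 to 1.025 m from the base axis. Payload 3.6 kg.
Tool frame: the origin (TCP) lies on the centre line of the jaws, within the pads' length; the fingertips stand 8 mm ahead of it and the grasp point (between the pads) lies 11 mm behind it; y points along the fingers, x is the direction in which the jaws open and shut, and the axes are right-handed (so a half turn about y gives the same grasp; the last joint's range is limited). The gripper opens to 85 mm and grips with 20 to 120 N. Pads are 22 mm wide; open, the fingers measure 114 mm over their backs; the gripper's body (76 mm by 85 mm) begins 54 mm behind the grasp point. The pads swing forward as they close: fully open they stand 13 mm farther back than shut.
Start: joints at [1.175, 0.591, 0.048, 1.609, -0.033, 0.943, -0.034], TCP at [0.216, -0.692, 0.239] pointing down, gripper open.
Joint ranges: [-2.69, 2.69], [-0.47, 2.24], [-1.27, 1.36], [0.19, 2.51], [-1.53, 4.68], [0.08, 2.07], [-3.09, 3.09]. Speed limits (rad/s): [2.57, 2.57, 3.14, 3.14, 3.14, 3.14, 3.14].

## Interface

Orientations are given as a unit quaternion [x, y, z, w].
In Python, from plant import robot gives the robot as it stands. The module is installed in compiled form; this text tells all that it offers.
- The arm moves only by the tool send_rows, never from a script. Its argument "series" is a list of rows, each an object of numbers: "fingers": the finger opening in mm, from 0 to 85.4; "x", "y", "z": the shift along the tool's x, y, z scaled (see below); "rx", "ry", "rz": the turn, a rotation vector about the tool's x, y, z scaled (see below). In form: [{"fingers": .., "x": .., "y": .., "z": .., "rx": .., "ry": .., "rz": ..}, ...]. A call has 1 to 12 rows; each row is the pose to reach, as a shift and turn from the pose commanded when the call began, along the tool's axes at that moment; what a row does not reach only later rows make up. The controller multiplies each number of a shift by 0.15 m and each number of a turn by 90 degrees. A row lasts 1/12 s, in which the tool goes at most 41.7 mm and 7.16 degrees, less where a joint would pass 70% of its speed; a pose out of reach is approached as far as the arm can. A call with a number of a shift or a turn outside -1 to 1 is refused whole. A call with a gripper value outside its range is refused whole. The fingers move at their own pace and stop on an object; the grip force is fixed at half the most. Time passes only in rows, so rows that repeat a pose let the fingers close. It gives the time, the measured TCP pose, the force and the opening at its end, in the units of the state.
- robot.observe(): the state, without advancing time (a new reading comes with each control period).
- robot.read_camera(name): name is "scene" or "top"; returns a dict with "pixels" (384x512x3 uint8, red, green, blue), "range_z" (384x512 float32, m along the optical axis (not along the pixel's ray), 0 where there is no reading), "fx", "fy", "cx", "cy" (pixels), "world_from_camera" (4x4, takes a point from camera to world coordinates). Camera axes: x right, y up, looking along -z (the intrinsics and any distortion apply to the point x, -y, -z); pixel columns grow to the right and rows downward; lengths in m; the calibration is good to about 2 mm. A picture is of the moment at which its call begins.
- robot.job_done(): hands the job in, once; it reports no verdict.
The state is a dict: "time_s": time; "q": joint angles; "qd": joint speeds; "joint_efforts": joint torques, N m; "tcp_pos": TCP position; "tool_rot": TCP orientation; "force": force on the tool from outside, world axes, zero at the start; "ft_torque": the same for the moment, N m; "finger_gap": finger opening in m.
Only numpy, scipy, OpenCV 4.12 (cv2) and the standard library are available. Lean on these libraries where they do the work, as an engineer would, in place of code of your own. Each camera call takes 0.05 s, during which the arm holds its last target.

## Working session

There is one attempt and no reset: what is moved stays moved. The work goes in short steps, Python scripts to look and compute and a tool call to move; the robot and the scene stay as the last step left them, time stands still between calls to the robot, and variables do not carry over. Pictures are saved under pics/ and viewed, and the job is handed in when it is done.

Besides the shell and the picture viewer there is one more tool, called after "Request:" as a command line: name --argument value ..., lists and objects as JSON in quotes. send_rows: Moves the arm, as the interface text tells. Its arguments: {"type":"object","properties":{"series":{"type":"array"}},"required":["series"]}

```bash
mkdir -p pics
python3 - <<'E'
from plant import robot
import cv2,numpy as np
for n in ["scene","top"]:
    c=robot.read_camera(n)
    cv2.imwrite(f"pics/{n}0.png",c["pixels"][:,:,::-1])
    np.savez(f"{n}0.npz",**{k:v for k,v in c.items()})
    print(n,c["fx"],c["fy"],c["cx"],c["cy"],[k for k in c]); print(c["world_from_camera"].round(3))
s=robot.observe()
for k,v in s.items(): print(k,np.round(v,4))
E
```

```text
scene 497.5639865387557 497.5639865387557 257.0047131472813 189.89277166105688 ['pixels', 'range_z', 'fx', 'fy', 'cx', 'cy', 'world_from_camera']
[[ 0.391 -0.542  0.743  1.832]
 [ 0.92   0.247 -0.304 -0.403]
 [-0.019  0.803  0.596  1.035]
 [ 0.     0.     0.     1.   ]]
top 474.15501835579994 474.15501835579994 258.7982554800671 197.62682322674172 ['pixels', 'range_z', 'fx', 'fy', 'cx', 'cy', 'world_from_camera']
[[-0.000e+00  9.920e-01 -1.230e-01  4.310e-01]
 [-1.000e+00  1.000e-03  1.200e-02  1.030e-01]
 [ 1.200e-02  1.230e-01  9.920e-01  1.524e+00]
 [ 0.000e+00  0.000e+00  0.000e+00  1.000e+00]]
time_s 0.1
q [ 1.1745  0.592   0.0483  1.6097 -0.0333  0.9427 -0.0337]
qd [ 0.0002 -0.0017  0.0005 -0.0025 -0.0011  0.      0.0004]
joint_efforts [ 5.00000e-03 -5.49996e+01  1.55340e+00 -1.98825e+01  9.60000e-03
  3.90000e-03 -0.00000e+00]
tcp_pos [ 0.216  -0.6913  0.2383]
tool_rot [-0.5693  0.4195 -0.4182  0.5701]
force [0.3793 0.0343 0.4578]
ft_torque [ 0.0031 -0.0076  0.0139]
finger_gap 0.0857
```

View pics/scene0.png

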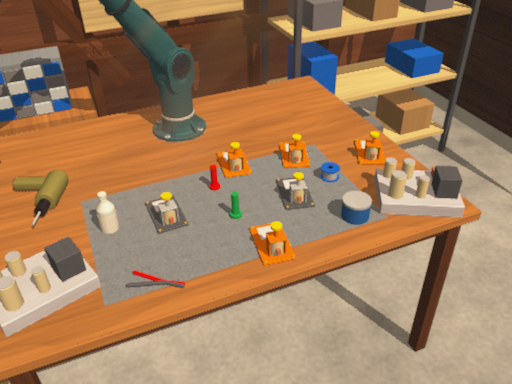

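View pics/top0.png

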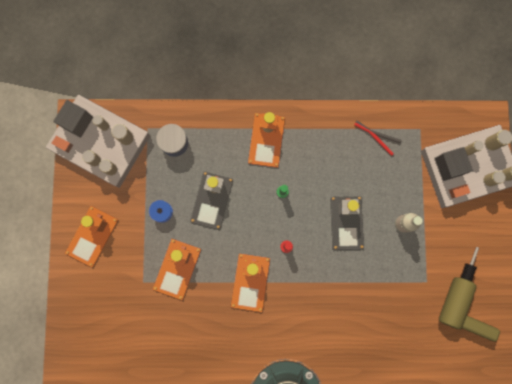

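```bash
cat > h.py <<'E'
import numpy as np,cv2
def load(n): return dict(np.load(n+".npz"))
def cloud(c):
    h,w=c["range_z"].shape; u,v=np.meshgrid(np.arange(w),np.arange(h)); z=c["range_z"]
    p=np.stack([(u-c["cx"])/c["fx"]*z,-(v-c["cy"])/c["fy"]*z,-z,np.ones_like(z)],-1)
    P=(p@np.asarray(c["world_from_camera"]).T)[...,:3]; P[z==0]=np.nan
    return P
E
python3 - <<'E'
from h import *
from scipy.spatial.transform import Rotation as R
print(R.from_quat([-0.5693,0.4195,-0.4182,0.5701]).as_matrix().round(3))
for n in ["top0","scene0"]:
    c=load(n);P=cloud(c);im=c["pixels"];hsv=cv2.cvtColor(im,cv2.COLOR_RGB2HSV)
    for name,lo,hi in [("yellow",(24,110,90),(34,255,255)),("red",(0,150,70),(6,255,255)),("red2",(172,150,70),(180,255,255)),("green",(45,90,40),(85,255,255)),("blue",(95,100,40),(130,255,255)),("orange",(7,150,90),(20,255,255)),("white",(0,0,200),(180,40,255))]:
        m=cv2.inRange(hsv,lo,hi); k,l,st,ce=cv2.connectedComponentsWithStats(m)
        for i in range(1,k):
            if st[i,4]>40:
                q=P[l==i]; q=q[np.isfinite(q[:,0])]
                if len(q): print(n,name,st[i],ce[i].round(1),np.median(q,0).round(4),"zmax",q[:,2].max().round(3))
E
```

```text
[[ 0.298 -0.001  0.954]
 [-0.954  0.002  0.298]
 [-0.002 -1.    -0.   ]]
top0 yellow [265 113   9   9  69] [269. 117.] [0.8543 0.0544 0.1135] zmax 0.119
top0 yellow [207 176  11  12  92] [212.1 181.6] [0.6541 0.2269 0.1106] zmax 0.121
top0 yellow [348 200  11  11  97] [352.9 204.9] [ 0.584  -0.197   0.1118] zmax 0.119
top0 yellow [ 82 216  10  10  79] [ 86.5 220.9] [0.5354 0.5981 0.113 ] zmax 0.119
top0 yellow [172 251  10  10  79] [176.4 255.2] [0.4352 0.3294 0.1135] zmax 0.121
top0 yellow [248 264  10  10  76] [252.2 268.7] [0.3942 0.1059 0.1138] zmax 0.12
top0 red [355 123  38  32 155] [374.8 137.8] [ 0.8173 -0.2989  0.0129] zmax 0.024
top0 red [281 241  11  11 103] [286.1 246.2] [0.462  0.0013 0.0604] zmax 0.098
top0 green [277 185  11  12  99] [282.2 190.6] [0.6349 0.0119 0.0748] zmax 0.096
top0 blue [150 201  22  21 346] [160.3 210.9] [0.5722 0.3928 0.0427] zmax 0.053
top0 orange [   97   100   412    67 10990] [323.9 116.4] [ 0.8961 -0.1175  0.0017] zmax 0.117
top0 orange [ 54 139  13  10  63] [ 60.9 143.4] [0.7799 0.6984 0.0769] zmax 0.081
top0 orange [   44   164   468   220
[... 2787 characters left out ...]
 36  11  30 166] [343.7  53.3] [-1.2244  1.5751 -0.3775] zmax -0.233
scene0 orange [    0    51   428   221 32508] [170.1 149.9] [ 0.1548 -0.1548  0.0016] zmax 0.141
scene0 orange [219  55  11  14  42] [224.1  60.4] [-1.2244  0.6266 -0.2553] zmax -0.214
scene0 orange [396  98  38  36 702] [415.6 113.5] [-0.3667  1.5915 -0.4554] zmax -0.4
scene0 orange [    0   197   481   187 19033] [214.2 290.8] [ 9.126e-01 -1.735e-01  2.000e-04] zmax 0.093
scene0 white [103 202   9  10  70] [106.6 207.1] [ 0.5545 -0.3762  0.0993] zmax 0.112
scene0 white [258 227  13  10  64] [263.7 230.3] [0.7552 0.0541 0.0104] zmax 0.016
scene0 white [  1 276  96  51 184] [ 46.7 301.9] [ 0.8188 -0.5881  0.0454] zmax 0.051
```

```bash
cat >> h.py <<'E'
def ray(c,u,v,z):
    T=np.asarray(c["world_from_camera"]); d=T[:3,:3]@np.array([(u-c["cx"])/c["fx"],-(v-c["cy"])/c["fy"],-1]); o=T[:3,3]
    return (o+d*(z-o[2])/d[2]).round(4)
E
python3 - <<'E'
from h import *
t=load("top0");s=load("scene0")
print("capL",ray(t,212.1,181.6,.110),ray(s,298.5,175,.110))
print("capR",ray(t,352.9,204.9,.111),ray(s,165.9,195.2,.110))
print("redtop",ray(t,286.1,246.2,.08),ray(s,213.7,178.3,.045))
print("greentop",ray(t,282.2,190.6,.08))
for n,c in (("t",t),("s",s)):
    P=cloud(c); hsv=cv2.cvtColor(c["pixels"],cv2.COLOR_RGB2HSV)
    for nm,(x,y) in dict(L=(.655,.226),R=(.586,-.198)).items():
        r=np.hypot(P[...,0]-x,P[...,1]-y)
        m=(r<.14)&(hsv[...,1]<60)&(hsv[...,2]>140)&(P[...,2]<.016)&(P[...,0]<x-.03)
        q=P[m]; 
        if len(q): print(n,nm,len(q),q.mean(0).round(4),q.min(0).round(3),q.max(0).round(3), cv2.minAreaRect(q[:,:2].astype(np.float32)*1000))
        mt=(r<.02)&(P[...,2]>.1); print(np.median(P[mt],0).round(4))
    # base plate dark and red post top points
    r=np.hypot(P[...,0]-.466,P[...,1]+.003); m=(r<.03)&(P[...,2]>.08); print("red top pts",P[m].mean(0),m.sum(), P[(r<.03)&(P[...,2]>.03)].mean(0))
big=cv2.resize(t["pixels"][150:300,140:420,::-1],None,fx=2.8,fy=2.8,interpolation=cv2.INTER_CUBIC); cv2.imwrite("pics/topz.png",big)
E
```

```text
capL [0.6547 0.2265 0.11  ] [0.6587 0.2236 0.11  ]
capR [ 0.5844 -0.197   0.111 ] [ 0.5859 -0.198   0.11  ]
redtop [0.4616 0.0026 0.08  ] [ 0.4723 -0.0075  0.045 ]
greentop [0.6318 0.0134 0.08  ]
t L 305 [0.5672 0.2483 0.0096] [0.533 0.216 0.001] [0.602 0.282 0.016] ((567.4002075195312, 248.52505493164062), (58.67055892944336, 57.264312744140625), 75.60307312011719)
[0.6539 0.227  0.1106]
t R 287 [ 0.492  -0.1969  0.0096] [ 0.467 -0.229 -0.003] [ 0.521 -0.171  0.016] ((493.9766845703125, -200.1205596923828), (58.4699592590332, 54.49977111816406), 89.70357513427734)
[ 0.5839 -0.1952  0.1117]
red top pts [ 0.46337236 -0.0011456   0.0908068 ] 50 [ 4.62985236e-01 -1.32702905e-04  8.67507352e-02]
s L 597 [ 0.5825  0.21   -0.0061] [ 0.519  0.092 -0.757] [0.625 0.362 0.014] ((571.9378662109375, 226.84046936035156), (106.05940246582031, 270.12091064453125), 0.014864478260278702)
[0.6568 0.2253 0.1092]
s R 709 [ 0.5146 -0.1998 -0.0015] [ 0.449 -0.334 -0.753] [ 0.555 -0.064  0.016] ((502.19140625, -199.01377868652344), (106.36058044433594, 269.77874755859375), 0.03172236680984497)
[ 0.5889 -0.1981  0.1108]
red top pts [ 0.46744208 -0.00419129  0.08879263] 39 [ 0.46996958 -0.00497125  0.06602571]
```

View pics/topz.png

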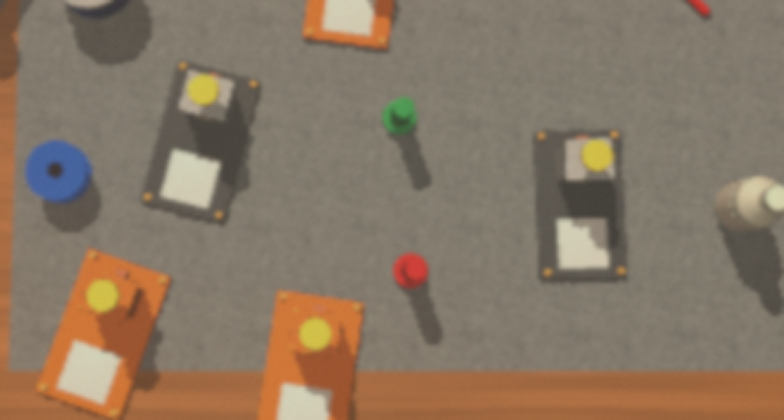

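Request:
send_rows --series '[{"fingers":0,"x":-0.7,"y":0,"z":1.0,"ry":0.19},{"fingers":0,"x":-0.7,"y":0,"z":1.0,"ry":0.19},{"fingers":0,"x":-0.7,"y":0,"z":1.0,"ry":0.19},{"fingers":0,"x":-0.7,"y":0,"z":1.0,"ry":0.19},{"fingers":0,"x":-0.7,"y":0,"z":1.0,"ry":0.19},{"fingers":0,"x":-0.7,"y":0,"z":1.0,"ry":0.19}]'

```text
$.series[0]: bad value
```

The zoomed top view shows two grey solenoids. The left one has its cap at (203,89) and its pad at (190,180). The right one has its cap at (597,155) and its pad at (582,243), partly shadowed. The red marker is at (411,270) and the green one at (401,115). The orange units are look-alikes.

Request:
send_rows --series '[{"fingers":0,"x":-0.7,"y":0,"z":1.0,"rx":0,"ry":0.19,"rz":0},{"fingers":0,"x":-0.7,"y":0,"z":1.0,"rx":0,"ry":0.19,"rz":0},{"fingers":0,"x":-0.7,"y":0,"z":1.0,"rx":0,"ry":0.19,"rz":0},{"fingers":0,"x":-0.7,"y":0,"z":1.0,"rx":0,"ry":0.19,"rz":0},{"fingers":0,"x":-0.7,"y":0,"z":1.0,"rx":0,"ry":0.19,"rz":0},{"fingers":0,"x":-0.7,"y":0,"z":1.0,"rx":0,"ry":0.19,"rz":0}]'

```text
time_s: 0.6
tcp_pos: [0.3335, -0.541, 0.2386]
tool_rot: [-0.502, 0.497, -0.496, 0.505]
force: [-0.2, 0.3, 0.2]
finger_gap: 0.0121
```

Request:
send_rows --series '[{"fingers":0,"x":-1,"y":0,"z":0.7,"rx":0,"ry":0,"rz":0},{"fingers":0,"x":-1,"y":0,"z":0.7,"rx":0,"ry":0,"rz":0},{"fingers":0,"x":-1,"y":0,"z":0.7,"rx":0,"ry":0,"rz":0},{"fingers":0,"x":-1,"y":0,"z":0.7,"rx":0,"ry":0,"rz":0},{"fingers":0,"x":-1,"y":0,"z":0.7,"rx":0,"ry":0,"rz":0},{"fingers":0,"x":-1,"y":0,"z":0.7,"rx":0,"ry":0,"rz":0}]'

```text
time_s: 1.1
tcp_pos: [0.436, -0.3917, 0.2389]
tool_rot: [-0.502, 0.497, -0.496, 0.504]
force: [0.5, 0.3, -0.7]
finger_gap: 0.0003
```

Request:
send_rows --series '[{"fingers":0,"x":-1,"y":0.3,"z":1,"rx":0,"ry":0,"rz":0},{"fingers":0,"x":-1,"y":0.3,"z":1,"rx":0,"ry":0,"rz":0},{"fingers":0,"x":-1,"y":0.3,"z":1,"rx":0,"ry":0,"rz":0},{"fingers":0,"x":-1,"y":0.3,"z":1,"rx":0,"ry":0,"rz":0},{"fingers":0,"x":-1,"y":0.3,"z":1,"rx":0,"ry":0,"rz":0},{"fingers":0,"x":-1,"y":0.3,"z":1,"rx":0,"ry":0,"rz":0},{"fingers":0,"x":-1,"y":0.3,"z":1,"rx":0,"ry":0,"rz":0},{"fingers":0,"x":-1,"y":0.3,"z":1,"rx":0,"ry":0,"rz":0}]'

```text
time_s: 1.77
tcp_pos: [0.581, -0.2477, 0.1938]
tool_rot: [0.502, -0.499, 0.499, -0.5]
force: [-0.4, -0.3, 0.8]
finger_gap: 0.0002
```

```bash
cat > st.py <<'E'
from plant import robot
import numpy as np
from scipy.spatial.transform import Rotation as R
s=robot.observe(); print(s["time_s"],np.round(s["tcp_pos"],4),np.round(s["force"],2),s["finger_gap"],np.round(s["q"],2)); print(R.from_quat(s["tool_rot"]).as_matrix().round(3))
E
python3 st.py
```

```text
1.7667 [ 0.581  -0.2477  0.1938] [-0.39 -0.25  0.84] 0.00020801620067799966 [ 0.27  0.53  0.08  1.87 -0.06  0.75 -1.18]
[[ 0.004 -0.002  1.   ]
 [-1.    -0.001  0.004]
 [ 0.001 -1.    -0.002]]
```

Request:
send_rows --series '[{"fingers":0,"x":-0.333,"y":0.1,"z":0.03,"rx":0,"ry":0,"rz":0},{"fingers":0,"x":-0.333,"y":0.2,"z":0.03,"rx":0,"ry":0,"rz":0},{"fingers":0,"x":-0.333,"y":0.3,"z":0.03,"rx":0,"ry":0,"rz":0},{"fingers":0,"x":-0.333,"y":0.4,"z":0.03,"rx":0,"ry":0,"rz":0},{"fingers":0,"x":-0.333,"y":0.4,"z":0.03,"rx":0,"ry":0,"rz":0},{"fingers":0,"x":-0.333,"y":0.4,"z":0.03,"rx":0,"ry":0,"rz":0}]'

```text
time_s: 2.27
tcp_pos: [0.5841, -0.1992, 0.1341]
tool_rot: [0.501, -0.5, 0.5, -0.499]
force: [-0.0, 0.1, -0.5]
finger_gap: -0.0002
```

```bash
cat > snap.py <<'E'
import sys
from h import *
from plant import robot
n=sys.argv[1]
for cam in ("scene","top"):
    c=robot.read_camera(cam); np.savez(f"{cam}{n}.npz",**c)
    z=(int(sys.argv[2]),int(sys.argv[3])) if cam=="scene" else (int(sys.argv[4]),int(sys.argv[5]))
    x,y=z; im=c["pixels"][max(0,y-40):y+40,max(0,x-50):x+50,::-1]
    cv2.imwrite(f"pics/{cam}{n}.png",cv2.resize(im,None,fx=5,fy=5,interpolation=cv2.INTER_CUBIC))
E
python3 snap.py 1 166 195 353 205; python3 st.py
```

```text
2.3667 [ 0.5858 -0.1985  0.1354] [-0.61  0.5   0.01] 0.000236908231207146 [ 0.2   0.59  0.07  1.93 -0.07  0.62 -1.25]
[[ 0.001  0.001  1.   ]
 [-1.    -0.002  0.001]
 [ 0.002 -1.     0.001]]
```

View pics/scene1.png

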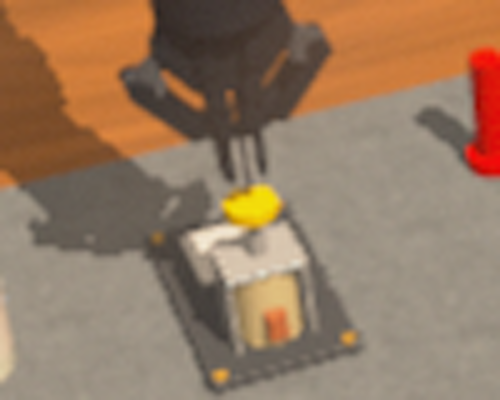

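View pics/top1.png

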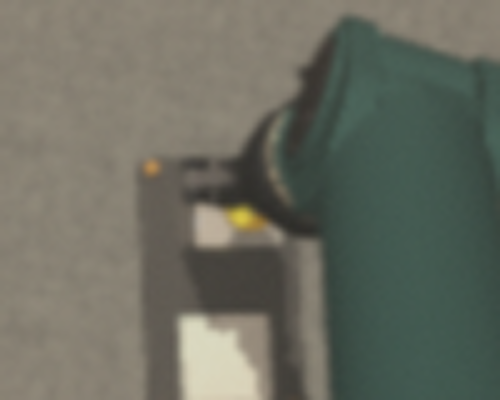

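The fingertips are centred just above the yellow cap of the right-hand solenoid (scene crop, tips at about (243,180), cap at (252,205)).

Request:
send_rows --series '[{"fingers":0,"x":0,"y":0.04,"z":0,"rx":0,"ry":0,"rz":0},{"fingers":0,"x":0,"y":0.07,"z":0,"rx":0,"ry":0,"rz":0},{"fingers":0,"x":0,"y":0.09,"z":0,"rx":0,"ry":0,"rz":0},{"fingers":0,"x":0,"y":0.11,"z":0,"rx":0,"ry":0,"rz":0},{"fingers":0,"x":0,"y":0.12,"z":0,"rx":0,"ry":0,"rz":0},{"fingers":0,"x":0,"y":0.13,"z":0,"rx":0,"ry":0,"rz":0},{"fingers":0,"x":0,"y":0.14,"z":0,"rx":0,"ry":0,"rz":0},{"fingers":0,"x":0,"y":0.15,"z":0,"rx":0,"ry":0,"rz":0},{"fingers":0,"x":0,"y":0.16,"z":0,"rx":0,"ry":0,"rz":0},{"fingers":0,"x":0,"y":0.16,"z":0,"rx":0,"ry":0,"rz":0}]'

```text
time_s: 3.2
tcp_pos: [0.586, -0.1959, 0.11]
tool_rot: [0.501, -0.499, 0.499, -0.501]
force: [-0.4, -0.3, 0.0]
finger_gap: -0.0
```

```bash
python3 st.py|head -1
```

```text
3.2 [ 0.586  -0.1959  0.11  ] [-0.41 -0.26  0.05] -4.874049771109654e-05 [ 0.2   0.62  0.06  1.95 -0.07  0.57 -1.25]
```

```bash
python3 snap.py 2 166 195 353 205; python3 st.py|head -1
```

```text
3.3 [ 0.5861 -0.1958  0.1101] [ 0.37 -0.65 -0.  ] -0.00026097792909488275 [ 0.2   0.62  0.06  1.95 -0.07  0.57 -1.25]
```

View pics/scene2.png

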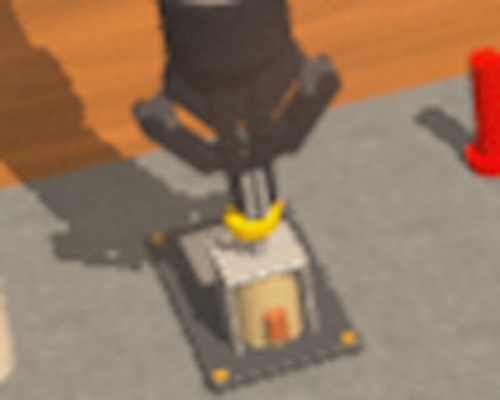

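Request:
send_rows --series '[{"fingers":0,"x":0,"y":0.007,"z":0,"rx":0,"ry":0,"rz":0},{"fingers":0,"x":0,"y":0.014,"z":0,"rx":0,"ry":0,"rz":0}]'

```text
time_s: 3.47
tcp_pos: [0.5862, -0.1957, 0.1085]
tool_rot: [-0.501, 0.499, -0.499, 0.501]
force: [-1.7, 0.2, 4.9]
finger_gap: 0.0
```

Request:
send_rows --series '[{"fingers":0,"x":0,"y":0.007,"z":0,"rx":0,"ry":0,"rz":0},{"fingers":0,"x":0,"y":0.007,"z":0,"rx":0,"ry":0,"rz":0}]'

```text
time_s: 3.63
tcp_pos: [0.5862, -0.1957, 0.1076]
tool_rot: [-0.501, 0.499, -0.499, 0.501]
force: [-0.5, 0.1, 4.7]
finger_gap: 0.0
```

Request:
send_rows --series '[{"fingers":0,"x":0,"y":0.007,"z":0,"rx":0,"ry":0,"rz":0},{"fingers":0,"x":0,"y":0.007,"z":0,"rx":0,"ry":0,"rz":0}]'

```text
time_s: 3.8
tcp_pos: [0.5862, -0.1958, 0.1068]
tool_rot: [-0.501, 0.499, -0.499, 0.501]
force: [-1.3, -0.1, 6.7]
finger_gap: -0.0002
```

Request:
send_rows --series '[{"fingers":0,"x":0,"y":0.007,"z":0,"rx":0,"ry":0,"rz":0},{"fingers":0,"x":0,"y":0.007,"z":0,"rx":0,"ry":0,"rz":0}]'

```text
time_s: 3.97
tcp_pos: [0.5862, -0.1958, 0.106]
tool_rot: [-0.501, 0.499, -0.499, 0.501]
force: [-1.8, 1.2, 8.9]
finger_gap: -0.0002
```

The force rises at about 2.5 N/mm, reaching 8.9 N. The right-hand solenoid is the binding one, so I let go.

Request:
send_rows --series '[{"fingers":0,"x":0,"y":-0.1,"z":0,"rx":0,"ry":0,"rz":0},{"fingers":0,"x":0,"y":-0.3,"z":0,"rx":0,"ry":0,"rz":0},{"fingers":0,"x":0,"y":-0.5,"z":0,"rx":0,"ry":0,"rz":0},{"fingers":0,"x":-0.25,"y":-0.5,"z":0.05,"rx":0,"ry":0,"rz":0},{"fingers":0,"x":-0.5,"y":-0.5,"z":0.1,"rx":0,"ry":0,"rz":0},{"fingers":0,"x":-0.75,"y":-0.5,"z":0.15,"rx":0,"ry":0,"rz":0},{"fingers":0,"x":-1,"y":-0.5,"z":0.2,"rx":0,"ry":0,"rz":0}]'

```text
time_s: 4.55
tcp_pos: [0.6156, -0.0445, 0.1802]
tool_rot: [-0.501, 0.499, -0.499, 0.501]
force: [-0.2, 0.5, 0.4]
finger_gap: 0.0001
```

Request:
send_rows --series '[{"fingers":0,"x":-0.25,"y":0,"z":0.05,"rx":0,"ry":0,"rz":0},{"fingers":0,"x":-0.5,"y":0,"z":0.1,"rx":0,"ry":0,"rz":0},{"fingers":0,"x":-0.75,"y":0,"z":0.15,"rx":0,"ry":0,"rz":0},{"fingers":0,"x":-1,"y":0,"z":0.2,"rx":0,"ry":0,"rz":0},{"fingers":0,"x":-1,"y":0,"z":0.2,"rx":0,"ry":0,"rz":0}]'

```text
time_s: 4.97
tcp_pos: [0.6456, 0.1174, 0.1798]
tool_rot: [-0.502, 0.497, -0.494, 0.507]
force: [-0.6, 2.0, 0.1]
finger_gap: 0.0
```

Request:
send_rows --series '[{"fingers":0,"x":-0.25,"y":0,"z":0.05,"rx":0,"ry":0,"rz":0},{"fingers":0,"x":-0.5,"y":0,"z":0.07,"rx":0,"ry":0,"rz":0},{"fingers":0,"x":-0.75,"y":0,"z":0.07,"rx":0,"ry":0,"rz":0},{"fingers":0,"x":-0.81,"y":0,"z":0.07,"rx":0,"ry":0,"rz":0},{"fingers":0,"x":-0.81,"y":0,"z":0.07,"rx":0,"ry":0,"rz":0},{"fingers":0,"x":-0.81,"y":0,"z":0.07,"rx":0,"ry":0,"rz":0},{"fingers":0,"x":-0.81,"y":0,"z":0.07,"rx":0,"ry":0,"rz":0}]'

```text
time_s: 5.55
tcp_pos: [0.6548, 0.223, 0.1797]
tool_rot: [0.501, -0.499, 0.5, -0.5]
force: [0.5, -0.0, -0.6]
finger_gap: 0.0
```

```bash
python3 snap.py 3 166 195 353 205; python3 st.py;python3 - <<'E'
from h import *
for n in("top3","scene3"):
    c=load(n);P=cloud(c)
    r=np.hypot(P[...,0]-.586,P[...,1]+.197);m=(r<.014)&(P[...,2]>.06);print(np.median(P[m],0),m.sum())
E
```

```text
5.65 [0.6551 0.2226 0.18  ] [-0.98  0.08 -0.9 ] 0.0002775019117986596 [-0.46  0.61  0.09  1.74 -0.07  0.8  -1.9 ]
[[ 0.001 -0.     1.   ]
 [-1.    -0.002  0.001]
 [ 0.002 -1.    -0.   ]]
[ 0.58504347 -0.19612478  0.1023588 ] 68
[ 0.58924129 -0.1977024   0.09370569] 85
```

View pics/scene3.png

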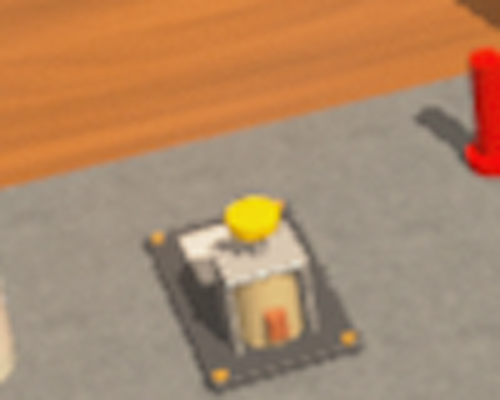

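The right cap now sits at about 102 mm, which is a stroke of about 10–11 mm. Next I press the left one.

Request:
send_rows --series '[{"fingers":0,"x":-0.02,"y":0.1,"z":0.007,"rx":0,"ry":0,"rz":0},{"fingers":0,"x":-0.02,"y":0.2,"z":0.007,"rx":0,"ry":0,"rz":0},{"fingers":0,"x":-0.02,"y":0.3,"z":0.007,"rx":0,"ry":0,"rz":0},{"fingers":0,"x":-0.02,"y":0.37,"z":0.007,"rx":0,"ry":0,"rz":0},{"fingers":0,"x":-0.02,"y":0.39,"z":0.007,"rx":0,"ry":0,"rz":0},{"fingers":0,"x":-0.02,"y":0.41,"z":0.007,"rx":0,"ry":0,"rz":0},{"fingers":0,"x":-0.02,"y":0.43,"z":0.007,"rx":0,"ry":0,"rz":0},{"fingers":0,"x":-0.02,"y":0.45,"z":0.007,"rx":0,"ry":0,"rz":0},{"fingers":0,"x":-0.02,"y":0.465,"z":0.007,"rx":0,"ry":0,"rz":0},{"fingers":0,"x":-0.02,"y":0.48,"z":0.007,"rx":0,"ry":0,"rz":0},{"fingers":0,"x":-0.02,"y":0.49,"z":0.007,"rx":0,"ry":0,"rz":0},{"fingers":0,"x":-0.02,"y":0.49,"z":0.007,"rx":0,"ry":0,"rz":0}]'

```text
time_s: 6.65
tcp_pos: [0.6561, 0.2288, 0.1065]
tool_rot: [-0.501, 0.499, -0.499, 0.501]
force: [-0.2, 0.0, 0.4]
finger_gap: -0.0001
```

```bash
python3 snap.py 4 298 175 212 182; python3 st.py|head -1
```

```text
6.75 [0.6558 0.2292 0.1066] [ 0.03  0.82 -0.36] -0.00022889213761331432 [-0.45  0.71  0.08  1.77 -0.08  0.67 -1.9 ]
```

View pics/scene4.png

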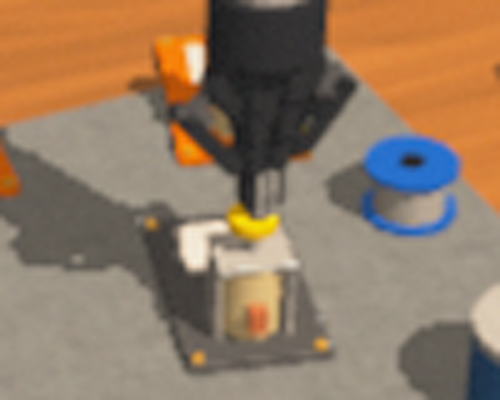

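The tips are on the cap and it is moving down with almost no force, so this one is sound. I press it home.

Request:
send_rows --series '[{"fingers":0,"x":0.01,"y":0.015,"z":0,"rx":0,"ry":0,"rz":0},{"fingers":0,"x":0.01,"y":0.03,"z":0,"rx":0,"ry":0,"rz":0},{"fingers":0,"x":0.01,"y":0.045,"z":0,"rx":0,"ry":0,"rz":0},{"fingers":0,"x":0.01,"y":0.06,"z":0,"rx":0,"ry":0,"rz":0},{"fingers":0,"x":0.01,"y":0.075,"z":0,"rx":0,"ry":0,"rz":0},{"fingers":0,"x":0.01,"y":0.09,"z":0,"rx":0,"ry":0,"rz":0},{"fingers":0,"x":0.01,"y":0.1,"z":0,"rx":0,"ry":0,"rz":0},{"fingers":0,"x":0.01,"y":0.1,"z":0,"rx":0,"ry":0,"rz":0}]'

```text
time_s: 7.42
tcp_pos: [0.6554, 0.227, 0.091]
tool_rot: [0.501, -0.499, 0.499, -0.501]
force: [0.3, 0.3, 0.1]
finger_gap: 0.0
```

Request:
send_rows --series '[{"fingers":0,"x":0,"y":0.01,"z":0,"rx":0,"ry":0,"rz":0},{"fingers":0,"x":0,"y":0.01,"z":0,"rx":0,"ry":0,"rz":0}]'

```text
time_s: 7.58
tcp_pos: [0.6554, 0.2269, 0.0902]
tool_rot: [0.501, -0.499, 0.499, -0.501]
force: [-0.4, 0.3, 4.0]
finger_gap: -0.0001
```

Request:
send_rows --series '[{"fingers":0,"x":0,"y":0.006,"z":0,"rx":0,"ry":0,"rz":0},{"fingers":0,"x":0,"y":0.006,"z":0,"rx":0,"ry":0,"rz":0}]'

```text
time_s: 7.75
tcp_pos: [0.6555, 0.2269, 0.0901]
tool_rot: [0.501, -0.499, 0.499, -0.501]
force: [-1.9, -0.4, 7.4]
finger_gap: 0.0001
```

Request:
send_rows --series '[{"fingers":0,"x":0,"y":0.006,"z":0,"rx":0,"ry":0,"rz":0},{"fingers":0,"x":0,"y":0.006,"z":0,"rx":0,"ry":0,"rz":0}]'

```text
time_s: 7.92
tcp_pos: [0.6555, 0.2269, 0.0901]
tool_rot: [0.501, -0.499, 0.499, -0.501]
force: [-3.5, -0.5, 11.7]
finger_gap: 0.0003
```

It has hit the end stop (no travel while the force climbs to 12 N), so it is home. I lift and go to the red marker.

Request:
send_rows --series '[{"fingers":0,"x":0,"y":-0.2,"z":0,"rx":0,"ry":0,"rz":0},{"fingers":0,"x":0,"y":-0.4,"z":0,"rx":0,"ry":0,"rz":0},{"fingers":0,"x":0,"y":-0.65,"z":0,"rx":0,"ry":0,"rz":0},{"fingers":60,"x":0.2,"y":-0.65,"z":-0.2,"rx":0,"ry":0,"rz":0},{"fingers":60,"x":0.4,"y":-0.65,"z":-0.4,"rx":0,"ry":0,"rz":0},{"fingers":60,"x":0.6,"y":-0.65,"z":-0.6,"rx":0,"ry":0,"rz":0},{"fingers":60,"x":0.8,"y":-0.65,"z":-0.8,"rx":0,"ry":0,"rz":0},{"fingers":60,"x":1,"y":-0.65,"z":-1,"rx":0,"ry":0,"rz":0},{"fingers":60,"x":1,"y":-0.65,"z":-1,"rx":0,"ry":0,"rz":0}]'

```text
time_s: 8.67
tcp_pos: [0.4974, 0.069, 0.1845]
tool_rot: [0.503, -0.502, 0.499, -0.495]
force: [-0.5, -0.3, -0.8]
finger_gap: 0.0602
```

Request:
send_rows --series '[{"fingers":60,"x":0.25,"y":0,"z":-0.13,"rx":0,"ry":0,"rz":0},{"fingers":60,"x":0.53,"y":0,"z":-0.26,"rx":0,"ry":0,"rz":0},{"fingers":60,"x":0.53,"y":0,"z":-0.26,"rx":0,"ry":0,"rz":0},{"fingers":60,"x":0.53,"y":0,"z":-0.26,"rx":0,"ry":0,"rz":0},{"fingers":60,"x":0.53,"y":0,"z":-0.26,"rx":0,"ry":0,"rz":0}]'

```text
time_s: 9.08
tcp_pos: [0.468, -0.0031, 0.1858]
tool_rot: [-0.501, 0.499, -0.499, 0.501]
force: [0.3, 0.3, -0.2]
finger_gap: 0.0602
```

```bash
python3 snap.py 5 298 175 212 182; python3 st.py;python3 - <<'E'
from h import *
for n in("top5","scene5"):
    c=load(n);P=cloud(c)
    r=np.hypot(P[...,0]-.655,P[...,1]-.226);m=(r<.012)&(P[...,2]>.06);print(np.median(P[m],0),m.sum())
cv2.imwrite("pics/scene5b.png",cv2.resize(load("scene5")["pixels"][100:240,90:290,::-1],None,fx=4,fy=4))
E
```

```text
9.1833 [ 0.4689 -0.0016  0.1858] [-0.62  0.31  0.49] 0.060141342276457954 [-0.16  0.36  0.09  2.22 -0.06  0.56 -1.59]
[[ 0.006  0.001  1.   ]
 [-1.     0.001  0.006]
 [-0.001 -1.     0.001]]
[0.65467466 0.22589999 0.08277056] 45
[0.65330913 0.22653379 0.08262258] 28
```

View pics/scene5b.png

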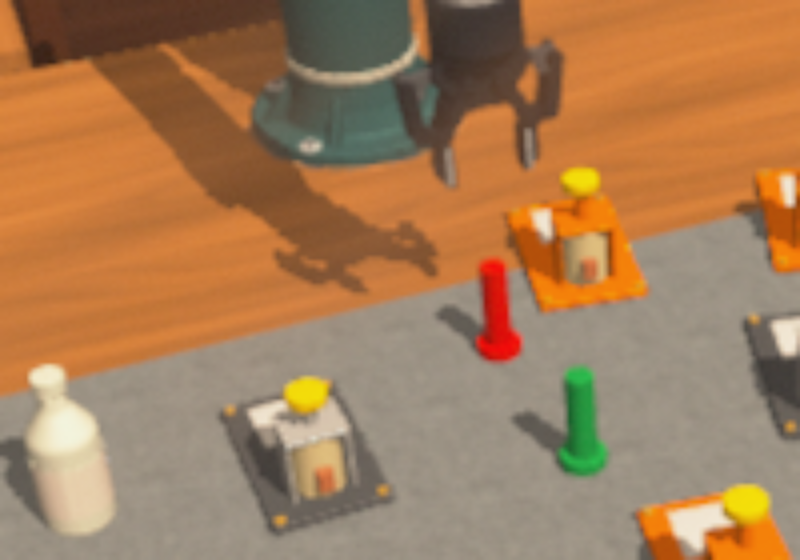

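View pics/scene5.png

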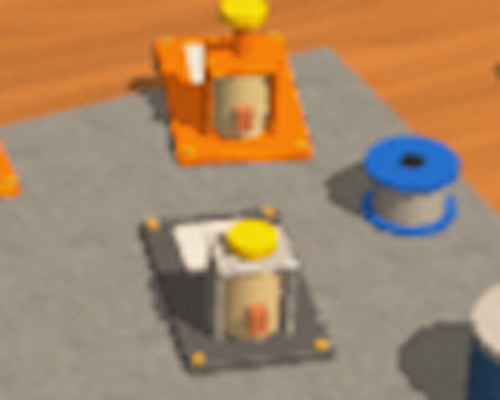

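The left cap is home (82.7 mm). The gripper is centred over the red marker (zoom (495,300)), so I descend and grip.

Request:
send_rows --series '[{"fingers":60,"x":0,"y":0.2,"z":-0.02,"rx":0,"ry":0,"rz":0},{"fingers":60,"x":0,"y":0.4,"z":-0.02,"rx":0,"ry":0,"rz":0},{"fingers":60,"x":0,"y":0.55,"z":-0.02,"rx":0,"ry":0,"rz":0},{"fingers":60,"x":0,"y":0.7,"z":-0.02,"rx":0,"ry":0,"rz":0},{"fingers":60,"x":0,"y":0.8,"z":-0.02,"rx":0,"ry":0,"rz":0},{"fingers":60,"x":0,"y":0.9,"z":-0.02,"rx":0,"ry":0,"rz":0},{"fingers":60,"x":0,"y":0.9,"z":-0.02,"rx":0,"ry":0,"rz":0}]'

```text
time_s: 9.77
tcp_pos: [0.4645, -0.0011, 0.0482]
tool_rot: [0.503, -0.499, 0.497, -0.501]
force: [0.4, -0.3, -0.3]
finger_gap: 0.0599
```

```bash
python3 snap.py 6 214 178 286 246; python3 st.py|head -1
```

```text
9.8667 [ 0.4653 -0.0017  0.0503] [0.55 0.63 0.26] 0.060073851532513316 [-0.12  0.62  0.04  2.3  -0.1   0.22 -1.56]
```

View pics/scene6.png

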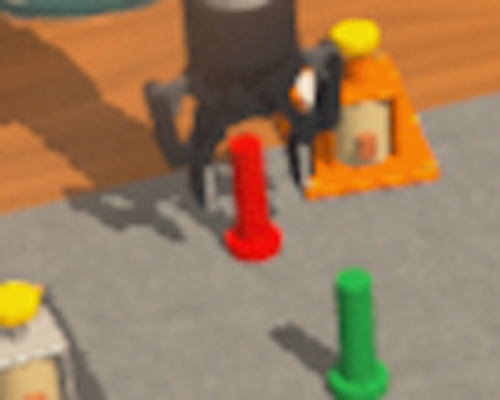

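Run:
```python
from h import *
c=load("scene6");T=np.asarray(c["world_from_camera"])
def proj(p):
    q=np.linalg.inv(T)@np.r_[p,1]; return np.round(((np.array([c["cx"]+c["fx"]*q[0]/-q[2],c["cy"]-c["fy"]*q[1]/-q[2]]))-[164,138])*5)
for p in [(.465,-.034,.045),(.465,.03,.045),(.465,-.034,.055),(.465,.03,.055),(.465,-.003,.09),(.465,-.003,0)]: print(p,proj(p))
P=cloud(c); r=(abs(P[...,0]-.465)<.03)&(abs(P[...,1])<.07)&(P[...,2]>.02)&(P[...,2]<.1)
hsv=cv2.cvtColor(c["pixels"],cv2.COLOR_RGB2HSV); red=((hsv[...,0]<6)|(hsv[...,0]>174))&(hsv[...,1]>150)
q=P[r&red&(P[...,2]>.02)];print("red",q.mean(0),q.min(0),q.max(0)); top=q[q[:,2]>.085];print(top.mean(0))
q=P[r&~red];print("fing",q.mean(0),len(q)); print(np.median(q[q[:,1]<-.02],0),np.median(q[q[:,1]>.02],0))
```

```text
(0.465, -0.034, 0.045) [209. 205.]
(0.465, 0.03, 0.045) [296. 183.]
(0.465, -0.034, 0.055) [207. 193.]
(0.465, 0.03, 0.055) [295. 171.]
(0.465, -0.003, 0.09) [247. 141.]
(0.465, -0.003, 0) [256. 247.]
red [ 0.47045042 -0.00634946  0.05949305] [ 0.45678684 -0.01538327  0.02070589] [0.48333441 0.00717751 0.09267992]
[ 0.46816619 -0.00666825  0.08946011]
fing [0.47074565 0.00094172 0.07904378] 164
[ 0.47292817 -0.03878742  0.08118783] [0.4721922  0.0357275  0.07794077]
```

The projections of the fingertips and the red post match the image, so the grasp is aligned. I close the fingers.

Request:
send_rows --series '[{"fingers":10,"x":0,"y":0,"z":0,"rx":0,"ry":0,"rz":0},{"fingers":10,"x":0,"y":0,"z":0,"rx":0,"ry":0,"rz":0},{"fingers":10,"x":0,"y":0,"z":0,"rx":0,"ry":0,"rz":0},{"fingers":10,"x":0,"y":0,"z":0,"rx":0,"ry":0,"rz":0},{"fingers":10,"x":0,"y":0,"z":0,"rx":0,"ry":0,"rz":0},{"fingers":10,"x":0,"y":0,"z":0,"rx":0,"ry":0,"rz":0}]'

```text
time_s: 10.37
tcp_pos: [0.4655, -0.0029, 0.0516]
tool_rot: [-0.501, 0.499, -0.499, 0.502]
force: [-0.2, 0.8, 7.2]
finger_gap: 0.0228
```

Request:
send_rows --series '[{"fingers":10,"x":0,"y":-0.1,"z":0,"rx":0,"ry":0,"rz":0},{"fingers":10,"x":0,"y":-0.2,"z":0,"rx":0,"ry":0,"rz":0},{"fingers":10,"x":0,"y":-0.35,"z":0,"rx":0,"ry":0,"rz":0},{"fingers":10,"x":0,"y":-0.5,"z":0,"rx":0,"ry":0,"rz":0},{"fingers":10,"x":0,"y":-0.5,"z":0,"rx":0,"ry":0,"rz":0}]'

```text
time_s: 10.78
tcp_pos: [0.4666, -0.0032, 0.1288]
tool_rot: [-0.499, 0.498, -0.5, 0.503]
force: [1.4, 0.7, -1.2]
finger_gap: 0.0224
```

```bash
python3 snap.py 7 214 165 286 246; python3 st.py
```

```text
10.8833 [ 0.465  -0.003   0.1264] [-0.56 -0.58 -1.6 ] 0.022606099263584617 [-0.15  0.46  0.07  2.27 -0.08  0.41 -1.57]
[[ 0.004  0.002  1.   ]
 [-1.     0.     0.004]
 [-0.    -1.     0.002]]
```

View pics/scene7.png

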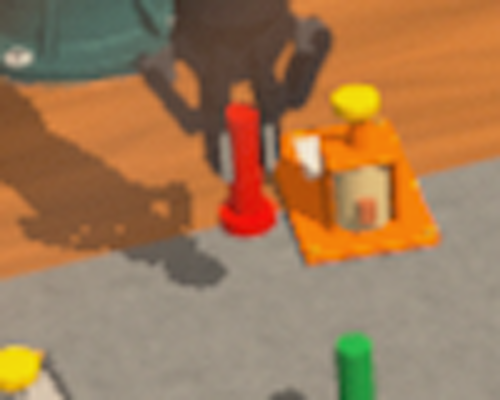

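The marker is held upright and clear of the bench. I carry it to the pad of the right-hand solenoid.

Request:
send_rows --series '[{"fingers":10,"x":0.15,"y":0,"z":0,"rx":0,"ry":0,"rz":0},{"fingers":10,"x":0.35,"y":0,"z":0.05,"rx":0,"ry":0,"rz":0},{"fingers":10,"x":0.55,"y":0,"z":0.1,"rx":0,"ry":0,"rz":0},{"fingers":10,"x":0.75,"y":0,"z":0.1,"rx":0,"ry":0,"rz":0},{"fingers":10,"x":0.9,"y":0,"z":0.2,"rx":0,"ry":0,"rz":0},{"fingers":10,"x":1,"y":0,"z":0.2,"rx":0,"ry":0,"rz":0}]'

```text
time_s: 11.38
tcp_pos: [0.4972, -0.1561, 0.1247]
tool_rot: [-0.5, 0.499, -0.5, 0.5]
force: [0.3, -1.2, -0.8]
finger_gap: 0.0224
```

Request:
send_rows --series '[{"fingers":10,"x":0.1,"y":0,"z":0,"rx":0,"ry":0,"rz":0},{"fingers":10,"x":0.2,"y":0,"z":0,"rx":0,"ry":0,"rz":0},{"fingers":10,"x":0.3,"y":0,"z":0,"rx":0,"ry":0,"rz":0},{"fingers":10,"x":0.317,"y":0,"z":0,"rx":0,"ry":0,"rz":0},{"fingers":10,"x":0.317,"y":0,"z":0,"rx":0,"ry":0,"rz":0},{"fingers":10,"x":0.317,"y":0,"z":0,"rx":0,"ry":0,"rz":0}]'

```text
time_s: 11.88
tcp_pos: [0.4949, -0.1995, 0.1248]
tool_rot: [0.501, -0.5, 0.498, -0.501]
force: [0.4, 0.6, -0.7]
finger_gap: 0.0225
```

```bash
python3 snap.py 8 150 195 346 225; python3 st.py
```

```text
11.9833 [ 0.4954 -0.1988  0.1252] [-0.62 -0.91 -0.87] 0.022630264202813697 [ 0.27  0.52  0.04  2.12 -0.04  0.5  -1.23]
[[ 0.006 -0.001  1.   ]
 [-1.     0.001  0.006]
 [-0.001 -1.    -0.001]]
```

View pics/scene8.png

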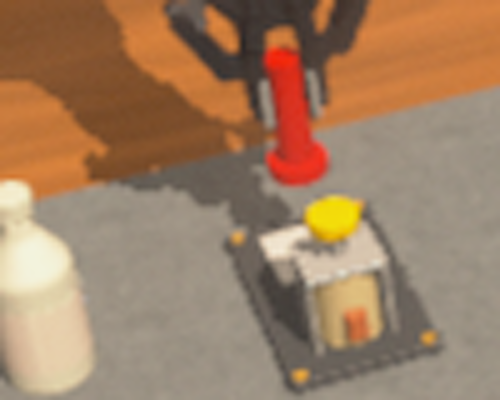

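Run:
```python
from h import *
c=load("scene8");T=np.asarray(c["world_from_camera"])
def proj(p):
    q=np.linalg.inv(T)@np.r_[p,1]; return np.round(((np.array([c["cx"]+c["fx"]*q[0]/-q[2],c["cy"]-c["fy"]*q[1]/-q[2]]))-[100,155])*5)
for p in [(.495,-.199,.164),(.495,-.199,.074),(.495,-.199,.066),(.475,-.229,.008)]: print(p,proj(p))
```

```text
(0.495, -0.199, 0.164) [280.  54.]
(0.495, -0.199, 0.074) [300. 169.]
(0.495, -0.199, 0.066) [301. 179.]
(0.475, -0.229, 0.008) [262. 243.]
```

The projected upright post matches the picture. I lower it.

Request:
send_rows --series '[{"fingers":10,"x":0,"y":0.1,"z":0,"rx":0,"ry":0,"rz":0},{"fingers":10,"x":0,"y":0.2,"z":0,"rx":0,"ry":0,"rz":0},{"fingers":10,"x":0,"y":0.3,"z":0,"rx":0,"ry":0,"rz":0},{"fingers":10,"x":0,"y":0.36,"z":0,"rx":0,"ry":0,"rz":0},{"fingers":10,"x":0,"y":0.39,"z":0,"rx":0,"ry":0,"rz":0},{"fingers":10,"x":0,"y":0.41,"z":0,"rx":0,"ry":0,"rz":0},{"fingers":10,"x":0,"y":0.42,"z":0,"rx":0,"ry":0,"rz":0},{"fingers":10,"x":0,"y":0.42,"z":0,"rx":0,"ry":0,"rz":0}]'

```text
time_s: 12.65
tcp_pos: [0.4958, -0.2003, 0.0629]
tool_rot: [-0.501, 0.499, -0.499, 0.501]
force: [-0.7, 0.0, -0.8]
finger_gap: 0.0228
```

Request:
send_rows --series '[{"fingers":10,"x":0,"y":0.006,"z":0,"rx":0,"ry":0,"rz":0},{"fingers":10,"x":0,"y":0.006,"z":0,"rx":0,"ry":0,"rz":0}]'

```text
time_s: 12.82
tcp_pos: [0.4959, -0.2006, 0.0623]
tool_rot: [-0.501, 0.499, -0.499, 0.501]
force: [0.6, 0.0, -0.9]
finger_gap: 0.0228
```

Request:
send_rows --series '[{"fingers":10,"x":0,"y":0.008,"z":0,"rx":0,"ry":0,"rz":0},{"fingers":10,"x":0,"y":0.008,"z":0,"rx":0,"ry":0,"rz":0}]'

```text
time_s: 12.98
tcp_pos: [0.4957, -0.2005, 0.0608]
tool_rot: [-0.501, 0.499, -0.499, 0.501]
force: [-0.2, -0.5, -0.3]
finger_gap: 0.0223
```

Request:
send_rows --series '[{"fingers":10,"x":0,"y":0.006,"z":0,"rx":0,"ry":0,"rz":0},{"fingers":10,"x":0,"y":0.006,"z":0,"rx":0,"ry":0,"rz":0}]'

```text
time_s: 13.15
tcp_pos: [0.4955, -0.2004, 0.0597]
tool_rot: [0.501, -0.499, 0.499, -0.501]
force: [0.4, 0.3, -0.5]
finger_gap: 0.0225
```

Request:
send_rows --series '[{"fingers":10,"x":0,"y":0.005,"z":0,"rx":0,"ry":0,"rz":0},{"fingers":10,"x":0,"y":0.005,"z":0,"rx":0,"ry":0,"rz":0}]'

```text
time_s: 13.32
tcp_pos: [0.4956, -0.2005, 0.0596]
tool_rot: [-0.501, 0.499, -0.499, 0.501]
force: [-0.6, 0.7, 5.4]
finger_gap: 0.0226
```

```bash
python3 snap.py 9 150 195 346 225; python3 st.py|head -1
```

```text
13.4167 [ 0.4956 -0.2005  0.0596] [-1.11  0.5   4.96] 0.022964640824291237 [ 0.28  0.64  0.03  2.15 -0.05  0.35 -1.22]
```

View pics/scene9.png

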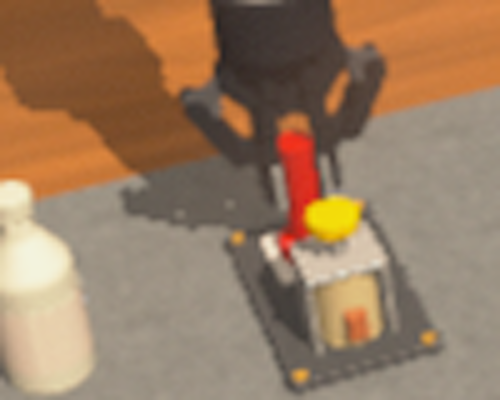

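Contact with the plate (5 N), and the marker stands behind the cap at (300,190). I release it and rise straight up.

Request:
send_rows --series '[{"fingers":28,"x":0,"y":0,"z":0,"rx":0,"ry":0,"rz":0},{"fingers":40,"x":0,"y":0,"z":0,"rx":0,"ry":0,"rz":0},{"fingers":60,"x":0,"y":0,"z":0,"rx":0,"ry":0,"rz":0},{"fingers":60,"x":0,"y":0,"z":0,"rx":0,"ry":0,"rz":0},{"fingers":60,"x":0,"y":0,"z":0,"rx":0,"ry":0,"rz":0},{"fingers":60,"x":0,"y":-0.1,"z":0,"rx":0,"ry":0,"rz":0},{"fingers":60,"x":0,"y":-0.3,"z":0,"rx":0,"ry":0,"rz":0},{"fingers":60,"x":0,"y":-0.5,"z":0,"rx":0,"ry":0,"rz":0},{"fingers":60,"x":0,"y":-0.75,"z":0,"rx":0,"ry":0,"rz":0},{"fingers":60,"x":0,"y":-1,"z":0,"rx":0,"ry":0,"rz":0},{"fingers":60,"x":0,"y":-1,"z":0,"rx":0,"ry":0,"rz":0}]'

```text
time_s: 14.33
tcp_pos: [0.4998, -0.2021, 0.2156]
tool_rot: [0.499, -0.495, 0.503, -0.503]
force: [1.5, 0.1, -0.0]
finger_gap: 0.0601
```

Request:
send_rows --series '[{"fingers":60,"x":-0.25,"y":0,"z":0,"rx":0,"ry":0,"rz":0},{"fingers":60,"x":-0.5,"y":0,"z":0,"rx":0,"ry":0,"rz":0},{"fingers":60,"x":-0.75,"y":0,"z":0,"rx":0,"ry":0,"rz":0},{"fingers":60,"x":-1,"y":0,"z":0,"rx":0,"ry":0,"rz":0},{"fingers":60,"x":-1,"y":0,"z":0,"rx":0,"ry":0,"rz":0},{"fingers":60,"x":-1,"y":0,"z":0,"rx":0,"ry":0,"rz":0},{"fingers":60,"x":-1,"y":0,"z":0,"rx":0,"ry":0,"rz":0}]'

```text
time_s: 14.92
tcp_pos: [0.4948, -0.0508, 0.2088]
tool_rot: [0.501, -0.499, 0.499, -0.501]
force: [-0.3, -0.1, -0.9]
finger_gap: 0.06
```

```bash
python3 snap.py 10 150 195 346 225; python3 st.py|head -1
python3 - <<'E'
from h import *
for n in("top10","scene10"):
    c=load(n);P=cloud(c)
    for nm,x,y in(("R",.585,-.197),("L",.655,.226)):
        r=np.hypot(P[...,0]-x,P[...,1]-y);m=(r<.012)&(P[...,2]>.06);print(n,nm,np.median(P[m],0).round(4))
    r=np.hypot(P[...,0]-.495,P[...,1]+.2);m=(r<.02)&(P[...,2]>.085);print("red",P[m].mean(0).round(4))
    cv2.imwrite("pics/full_%s.png"%n,c["pixels"][...,::-1])
E
```

```text
15.0167 [ 0.4948 -0.0522  0.2089] [ 0.43  0.05 -0.13] 0.0601716504943818 [-0.02  0.35  0.04  2.14 -0.02  0.65 -1.53]
top10 R [ 0.5848 -0.1967  0.1032]
top10 L [0.655  0.2262 0.0828]
red [ 0.4933 -0.1975  0.098 ]
scene10 R [ 0.589  -0.1982  0.0842]
scene10 L [0.6547 0.2252 0.0819]
red [ 0.4995 -0.2006  0.0974]
```

View pics/scene10.png

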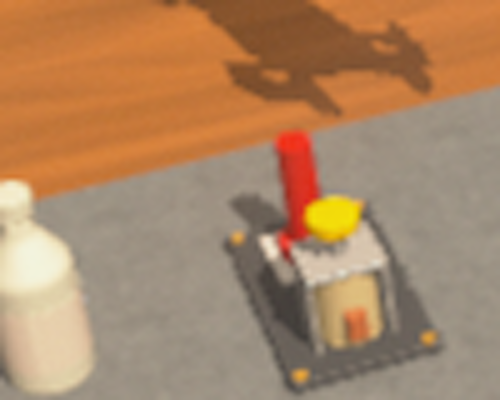

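View pics/top10.png

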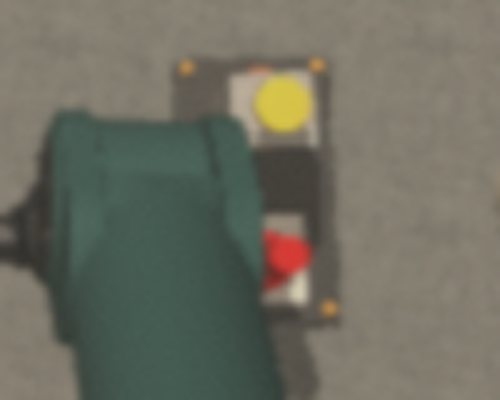

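View pics/full_scene10.png

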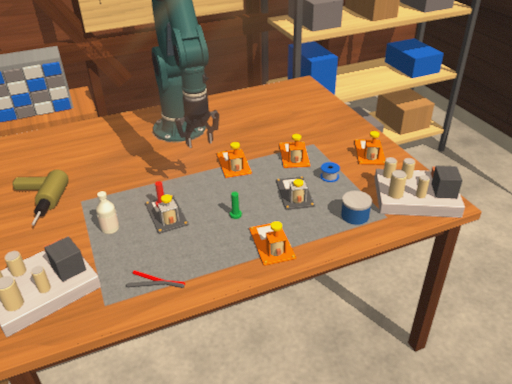

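The scene shows the red marker upright on the right-hand pad (crop (300,190)). Green, bottle and reel are where they started (full view (235,205), (107,213), (330,172)), and the arm is clear. I hand the job in.

```bash
python3 -c "
from plant import robot
print(robot.job_done())"
```

```text
the job is handed in; nothing more can be done
None
```

I pressed both plungers, rejected the binding solenoid with the red marker, and handed the job in at about 15 s; no verdict was given.

- **Binding solenoid (right-hand, y ≈ -0.20):** its resistance rose at about 2.5 N/mm, so I stopped at 8.9 N and let go. From above its cap reads about 103 mm, or about 102 mm after correcting for the camera's offset. That is a stroke of roughly 9.5 to 11 mm.
- **Sound solenoid (left-hand, y ≈ +0.23):** it went down with almost no resistance to its end stop. There the force climbed to about 12 N with no further travel. Its cap now reads 82 to 83 mm, so it is home.
- **Red marker:** it stands upright on the right-hand solenoid's base plate. Its axis is within about 4 mm of my estimate of the white square's centre.
- **Bystanders:** the green marker, bottle and reel look unmoved in the last picture, and the arm is clear of everything.

**Checks that disagreed:**
- The scene camera gave 84 mm for the right-hand cap where the top camera gave 103 mm. I think points on the frame got mixed into the scene reading, and I relied on the top camera and the force record instead.
- The force reading was near 0 N while a plunger was moving freely, not the 2 N stated.

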